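Clamp the register in the ratchet book vice

TASK

Stand the blue hardback register, spine up, in the middle of the book vice between the two jaws, lowering it gently. Then pump the red ratchet lever back and forth until the book is firmly held, which is when the drive swing takes about 8 N at the black handle; do not overtighten it. Finally swing the lever all the way back to the book side, let go, and leave the other desk things alone.

Things in the scene. Friction and masses are not known exactly. Their poses are not given: they have to be found in the camera images.
- book: small blue hardback register, 148 x 30 x 105 mm (x length, y thickness, z height), about 0.2 to 0.45 kg, standing on its page edges with the spine up; origin at the centre of its underside, z up. Grasp it from above across its 30 mm thickness, near the spine. Stands loose on the table at the left of the vice.
- vise: dark green iron book vice fixed to the table; origin on the table, on its centre line. Bed 150 mm along x, from y = -235 to +125 mm, top at z = 12 mm. A sprung steel jaw with a rubber face (110 mm along x, centred, top at z = 66 mm; face at y = 0 at the start) closes towards +y. The other jaw (120 mm, top at z = 64 mm) is bolted further along +y; its place is not measured.
- slot (a point): where the centre of the book's underside fits between the jaws at the start: vice frame x = 0, y = 22 mm, z = 12 mm (on the bed). The opening between the jaw faces is 44 to 64 mm at the start. The closing jaw pushes the loose book on to the other jaw, then its spring yields, about 12 N per mm. A squeeze of 55 to 140 N is right, over 165 N is overtightened.
- pad: the moving jaw's sprung steel plate with the rubber face; frame parallel to the vice's, origin under the middle of the rubber face, level with the table, so it lies at the vice's origin at the start and moves along the vice's +y as the jaw closes. It is this plate's force on the book that counts as the squeeze.
- lever (a joint): angle of the red lever about the vertical wheel axis, rad: 0 when the lever points along the vice's -x, growing counter-clockwise seen from above (the handle moves towards the vice's -y). Hard stops at -0.65 (handle nearest to the book) and +0.65. Swinging it in the growing direction drives the wheel; swinging back clicks idly over the teeth. It stays where it is left.
- handle (a point): centre of the top of the upright black handle post on the lever's end, 120 mm from the wheel axis; round, 18 mm in diameter, its top 120 mm above the table, standing 61 mm clear above the lever arm (arm's upper face 59 mm above the table)
- lever_axis (a point): point on the vertical axis of lever and ratchet wheel (steel, 74 mm across), vice frame x = 0, y = -170 mm, z = 90 mm. Each notch of 0.262 rad closes the jaw 2.4 mm and, once the book is pinched, adds 28 N of squeeze, 2.1 N at the handle. A spring catch holds each finished notch; an unfinished one slips back. Without load the swing costs 0 to 3 N at the handle.
- sharpener: cream electric pencil sharpener with a black switch, 130 x 85 x 135 mm, loose bystander, origin under its centre
- pencil_box: open wooden pencil box, 75 x 210 x 45 mm, loose bystander, origin under its centre
- clip_dish: round tortoiseshell dish of paper clips, 84 mm across, 22 mm high, loose bystander, origin under its centre
- card_holder: chrome business card holder, 55 x 100 x 60 mm, loose bystander, origin under its centre
- eraser_a: pink rubber eraser, 52 x 22 x 13 mm, loose bystander, origin under its centre
- eraser_b: another pink rubber eraser of the same size, loose bystander
Not all that is in view belongs to the job. Of the things like the book, leave any that is pink or turquoise; of the rest the larger one is meant.

How it is judged:
By the outcome, as a careful person would: the job done as asked, in the order asked, and still so for the second after the job is handed in, with the robot touching nothing.
It also fails if it takes over 72 s, if anything falls off the work surface, if the arm or the gripper's body presses on something with over 40 N, if the wrist force passes 120 N, or if a joint passes its speed limit or range.

ROBOT

A 6-joint arm with a two-finger parallel gripper is mounted at the origin on the work surface. World frame = base frame: x ahead of the robot, y to its left, z up, the work surface at z = 0. Lengths are in mm, angles in rad, forces in N, time in s.
With the tool pointing down it reaches from about 275 to 825 mm from the base axis. Payload 4.9 kg.
Tool frame: the origin (TCP) lies at the very end of the fingers, on their centre line; the grasp point (between the pads) lies 19 mm behind it; z points along the fingers, y is the direction in which the jaws open and shut (so a half turn about z gives the same grasp; the last joint's range is limited). The gripper opens to 85 mm and grips with 20 to 120 N. Pads are 22 mm wide; open, the fingers measure 114 mm over their backs; the gripper's body (76 mm by 85 mm) begins 54 mm behind the grasp point. The pads swing forward as they close: fully open they stand 13 mm farther back than shut.
Start: joints at [1.175, 0.326, -0.193, 1.052, 0, 1.437], TCP at [142.344, 531.278, 211.281] pointing down, gripper open.
Joint ranges: [-2.65, 2.65], [-0.97, 1.79], [-1.3, 1.35], [-1.93, 2.1], [-1.47, 1.37], [-3.14, 3.14]. Speed limits (rad/s): [2.57, 2.57, 3.14, 3.14, 3.14, 3.14].

INTERFACE

Orientations are given as [roll, pitch, yaw] about the fixed x, y, z axes, in that order (R = Rz(yaw) Ry(pitch) Rx(roll)).
In Python, from bench import bot, solve_ik, imaging gives the robot as it stands. Calls block until the motion is done:
- bot.move_ptp(position, orientation): joint-space move of the TCP to a pose.
- bot.movel(position, rot=None, max_speed=150, threshold=None): straight line of the TCP; rot=None keeps the orientation; max_speed is the mean speed in mm/s. With threshold (N) it stops when the force on the tool has changed by that much, and returns True; else False.
- bot.move_j(angles): joint-space move.
- bot.grip(opening, effort=None): opening from 0.0 (shut) to 1.0 (fully open); effort is the grip in N (None keeps the last); returns when the fingers have stopped.
- bot.dwell(seconds).
- solve_ik(position, orientation): joint angles nearest the present ones, or None.
- bot.get_state(): the state.
- imaging.capture(name): name is "side" or "top" or "wrist"; returns the picture (384x512x3 uint8, blue, green, red); there is no depth.
- imaging.camera_model(name): a dict with "K" (3x3 intrinsics, pixels), "position" and "rotation" of the camera in the world. Camera axes: x right, y up, looking along -z (the intrinsics and any distortion apply to the point x, -y, -z); pixel columns grow to the right and rows downward; lengths in mm; the calibration is good to about 2 mm. A picture is of the moment at which its call begins: read the wrist's pose just before it. camera_model takes no time and is no camera call; for the wrist camera it gives the pose at the moment of the call.
A pose or a line that the arm cannot do raises bot.IKError and nothing moves.
- bot.sign_off(): hands the job in, once; it reports no verdict.
The state is a dict: "t": time; "qpos": joint angles; "joint_velocities": joint speeds; "effort": joint torques, N m; "tcp_pos": TCP position; "orientation": TCP orientation; "contact_force": force on the tool from outside, world axes, zero at the start; "wrist_torque": the same for the moment, N m; "opening": opening from 0.0 (shut) to 1.0 (fully open).
Only numpy, scipy, OpenCV 4.12 (cv2) and the standard library are available. Lean on these libraries where they do the work, as an engineer would, in place of code of your own. Each camera call takes 0.05 s, during which the arm holds its last target.

## Working session

There is one attempt and no reset: what is moved stays moved. The work goes in short steps, each a Python script; the robot and the scene stay as the last script left them, time stands still between calls to the robot, and variables do not carry over. Pictures are saved under pics/ and viewed, and the job is handed in when it is done.

```bash
ls; mkdir -p pics
python3 - <<'E'
from bench import bot, imaging
import cv2
for n in ("side","top","wrist"):
    m=imaging.camera_model(n); print(n,m)
    cv2.imwrite(f"pics/{n}0.png",imaging.capture(n))
s=bot.get_state(); print(s)
E
```

```text
pics
side {'K': array([[390.87513486,   0.        , 249.78352237],
       [  0.        , 390.87513486, 194.84237116],
       [  0.        ,   0.        ,   1.        ]]), 'position': array([514.1223046 , 845.60462502, 929.18265079]), 'rotation': array([ 0.77527615, -0.01119073, -3.09363053])}
top {'K': array([[406.67888537,   0.        , 256.63753867],
       [  0.        , 406.67888537, 192.59794072],
       [  0.        ,   0.        ,   1.        ]]), 'position': array([ 294.20925672,   31.90206688, 1460.87604337]), 'rotation': array([ 0.17333442,  0.0055806 , -1.58512084])}
wrist {'K': array([[315.39654312,   0.        , 256.4082011 ],
       [  0.        , 315.39654312, 189.24741766],
       [  0.        ,   0.        ,   1.        ]]), 'position': array([ 63.14805964, 552.27502959, 373.56077826]), 'rotation': array([-0.32602661,  0.00165434,  1.30874923])}
{'t': 0.15, 'qpos': array([ 1.17480733e+00,  3.26788301e-01, -1.93325036e-01,  1.05199831e+00,
        1.34109617e-05,  1.43661783e+00]), 'joint_velocities': array([ 0.00070935, -0.00149563,  0.00426558,  0.00021417, -0.00050323,
        0.00016899]), 'effort': array([ 1.46348608e-03, -4.43705392e+01,  2.62664580e+01,  1.04624478e-02,
       -1.23834393e-04,  1.67061518e-05]), 'tcp_pos': array([142.15384797, 530.84424484, 210.68480893]), 'orientation': array([-3.14029095e+00, -1.89249386e-04,  2.87978202e+00]), 'contact_force': array([ 0.54110564, -0.35326915,  0.82993742]), 'wrist_torque': array([ 0.03755499,  0.03139707, -0.03006004]), 'opening': 0.9972648100999921}
```

View pics/side0.png

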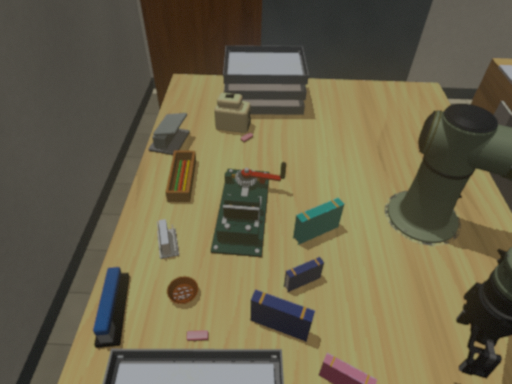

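View pics/top0.png

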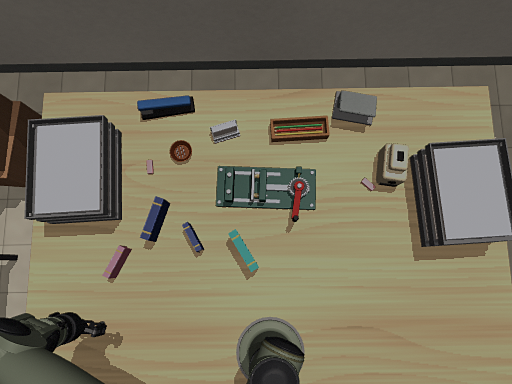

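View pics/wrist0.png

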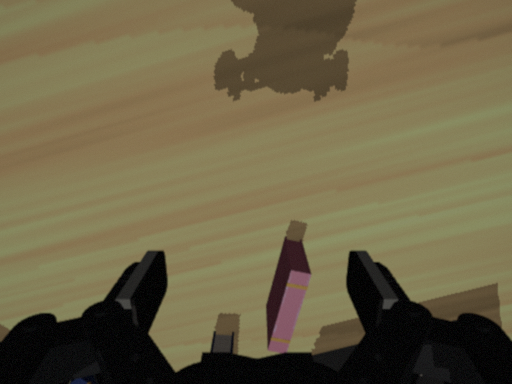

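```bash
cat > h.py <<'E'
import numpy as np, cv2
from scipy.spatial.transform import Rotation as R
from bench import bot, solve_ik, imaging
def cam(n): 
    m=imaging.camera_model(n); return m["K"],np.array(m["position"]),R.from_euler("xyz",m["rotation"]).as_matrix()
def proj(n,P,c=None):
    K,p,r=c or cam(n); q=(np.atleast_2d(P)-p)@r; q=q*[1,-1,-1]; u=q@K.T; return u[:,:2]/u[:,2:]
def ray(n,uv,z,c=None):
    K,p,r=c or cam(n); d=np.linalg.inv(K)@[uv[0],uv[1],1]; d=r@(d*[1,-1,-1]); return p+d*(z-p[2])/d[2]
def tri(n1,uv1,n2,uv2):
    A=[];b=[]
    for n,uv in ((n1,uv1),(n2,uv2)):
        K,p,r=cam(n); d=np.linalg.inv(K)@[uv[0],uv[1],1]; d=r@(d*[1,-1,-1]); d/=np.linalg.norm(d)
        M=np.eye(3)-np.outer(d,d); A.append(M); b.append(M@p)
    return np.linalg.solve(sum(A),sum(b))
def crop(src,dst,x0,y0,x1,y1,k):
    im=cv2.imread(src) if isinstance(src,str) else src
    cv2.imwrite(dst,cv2.resize(im[y0:y1,x0:x1],None,fx=k,fy=k,interpolation=cv2.INTER_CUBIC))
E
python3 - <<'E'
from h import *
crop("pics/top0.png","pics/c1.png",95,180,215,290,6)
crop("pics/top0.png","pics/c2.png",205,155,330,235,6)
crop("pics/side0.png","pics/c3.png",200,160,330,345,3)
E
```

```text
(no output)
```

View pics/c1.png

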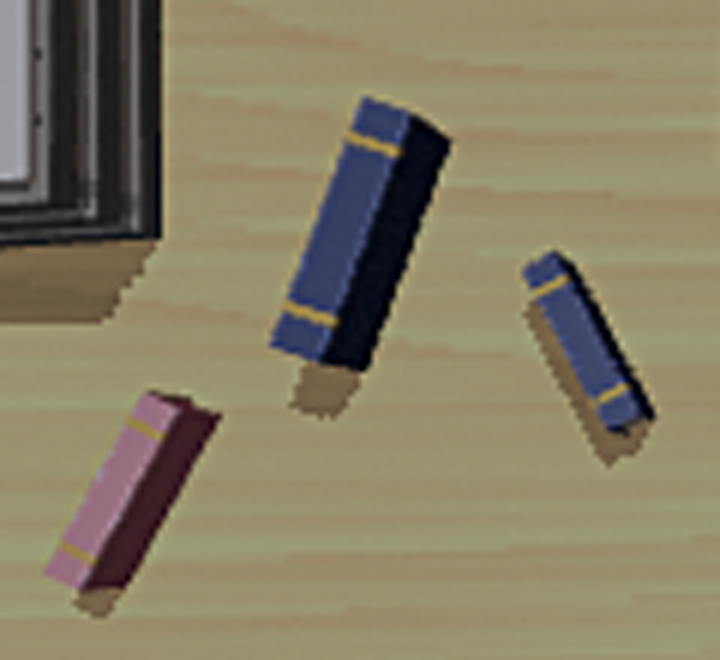

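View pics/c2.png

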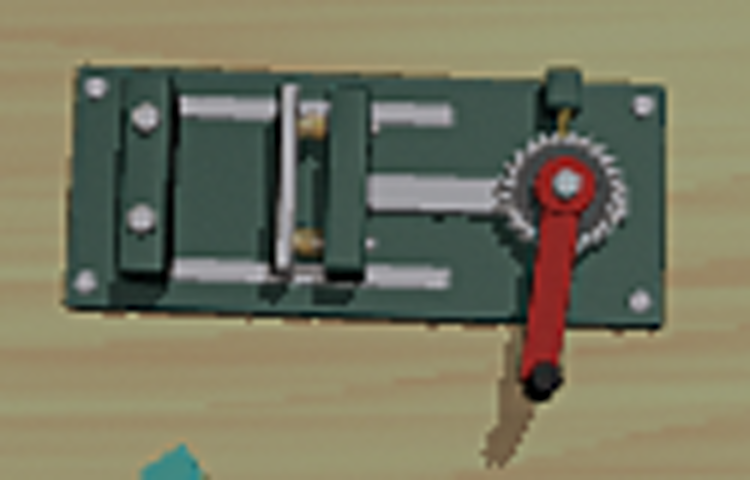

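View pics/c3.png

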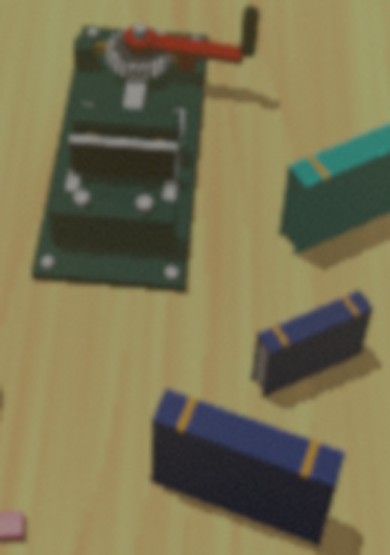

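Run:
```python
from h import *
def cc(U,x0,y0,k): return [(U[0]+.5)/k-.5+x0,(U[1]+.5)/k-.5+y0]
def rep(n,pts,z):
    P=np.array([ray(n,p,z)[:2] for p in pts]); print(n,z,P.round(1).tolist(),'c',P.mean(0).round(1))
    e=[np.linalg.norm(P[i]-P[(i+1)%4]) for i in range(4)]; print(' sides',np.round(e,1)); 
    d=(P[1]-P[0])/np.linalg.norm(P[1]-P[0]) , (P[2]-P[1])
    for i in range(4): v=P[(i+1)%4]-P[i]; print('  ang',round(np.degrees(np.arctan2(v[1],v[0])),1),end='')
    print()
T=lambda U:cc(U,95,180,6); V=lambda U:cc(U,205,155,6); S=lambda U:cc(U,200,160,3)
rep("top",[T(u) for u in [(362,97),(410,113),(322,360),(270,345)]],105)
rep("side",[S(u) for u in [(168,390),(343,455),(327,488),(154,430)]],105)
rep("top",[V(u) for u in [(80,67),(665,87),(662,327),(65,305)]],12)
rep("side",[S(u) for u in [(80,27),(207,37),(186,290),(34,275)]],12)
print("handle",ray("top",V((542,380)),120),ray("side",S((252,10)),120), "axis",ray("top",V((567,182)),90),ray("side",S((140,37)),90))
print("pad face top",ray("top",V((276,270)),66),ray("top",V((284,84)),66)); print("far jaw face",ray("top",V((172,80)),64),ray("top",V((165,270)),64))
for k,u in dict(teal=(243,251),small=(193,238),).items(): print(k,ray("top",u,100))
```

```text
top 105 [[526.1, 380.5], [516.6, 353.2], [378.7, 398.4], [387.4, 427.6]] c [452.2 389.9]
 sides [ 29.  145.1  30.4 146.5]
  ang -109.3  ang 161.8  ang 73.4  ang -18.7
side 105 [[514.4, 353.9], [378.9, 402.7], [392.7, 430.2], [523.9, 389.5]] c [452.5 394.1]
 sides [144.   30.7 137.4  36.9]
  ang 160.2  ang 63.4  ang -17.2  ang -105.0
top 12 [[649.9, 176.7], [631.9, -179.5], [484.7, -171.9], [503.4, 185.4]] c [567.5   2.7]
 sides [356.6 147.3 357.8 146.8]
  ang -92.9  ang 177.1  ang 87.0  ang -3.4
side 12 [[635.4, -176.5], [486.6, -168.0], [501.4, 190.2], [647.4, 180.9]] c [567.7   6.7]
 sides [149.1 358.5 146.2 357.6]
  ang 176.8  ang 87.6  ang -3.6  ang -91.9
handle [442.07504095 -89.43245291 120.        ] [443.11797126 -93.71755019 120.        ] axis [ 558.85493908 -109.91038963   90.        ] [560.04244392 -77.51746923  90.        ]
pad face top [514.23230171  57.5579667   66.        ] [624.56307271  51.56832165  66.        ]
far jaw face [628.47745708 117.3783991   64.        ] [515.52601516 121.93445422  64.        ]
teal [336.76477901  84.09562606 100.        ]
small [382.11710147 250.49699525 100.        ]
```

Run:
```python
from h import *
yb=np.pi-np.radians(18.3)
bot.move_ptp([452,392,260],[np.pi,0,yb])
print(bot.get_state()["t"],bot.get_state()["tcp_pos"],bot.get_state()["qpos"].round(2))
c=cam("wrist"); np.savez("wb.npz",K=c[0],p=c[1],r=c[2]); im=imaging.capture("wrist"); cv2.imwrite("pics/wb.png",im)
bot.move_ptp([560,80,260],[np.pi,0,np.pi-.05])
c=cam("wrist"); np.savez("wv.npz",K=c[0],p=c[1],r=c[2]); im=imaging.capture("wrist"); cv2.imwrite("pics/wv.png",im)
print(bot.get_state()["t"],bot.get_state()["tcp_pos"],bot.get_state()["qpos"].round(2),bot.get_state()["contact_force"])
```

```text
1.4417 [450.96163586 392.61064022 259.8079755 ] [0.59 0.39 0.03 1.21 0.   0.91]
2.7917 [559.80385539  81.33820816 260.04128133] [ 0.01  0.33 -0.06  1.18  0.    0.06] [ 0.65276179 -0.46965142 -0.22566155]
```

View pics/wb.png

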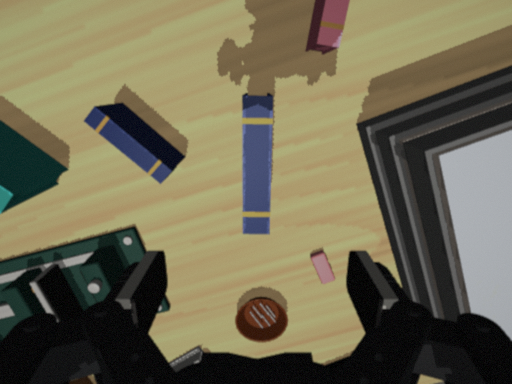

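View pics/wv.png

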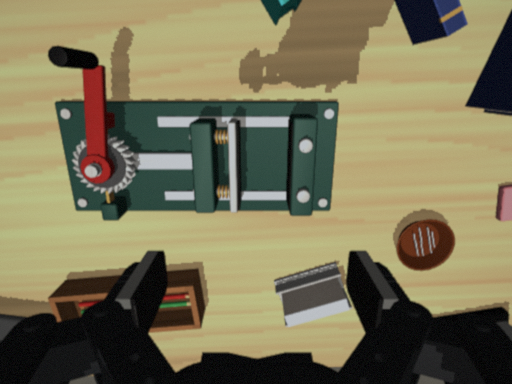

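Run:
```python
from h import *
crop("pics/wb.png","pics/wb1.png",220,80,300,250,3.5)
crop("pics/wv.png","pics/wv1.png",40,35,240,225,4)
crop("pics/wv.png","pics/wv2.png",180,90,350,225,4)
```

```text
(no output)
```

View pics/wb1.png

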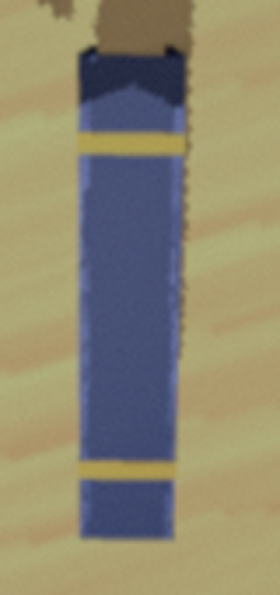

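View pics/wv1.png

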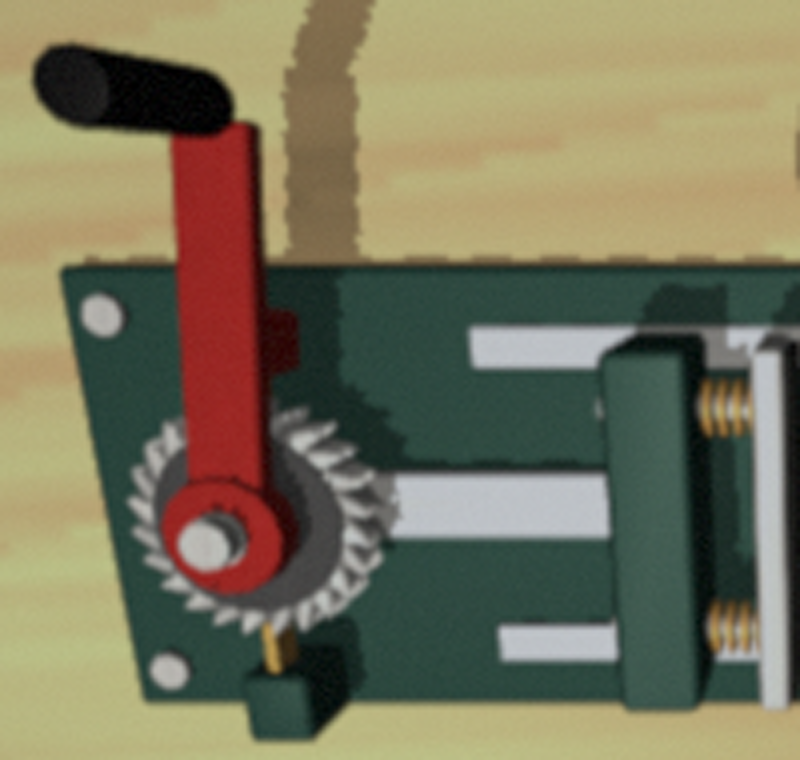

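View pics/wv2.png

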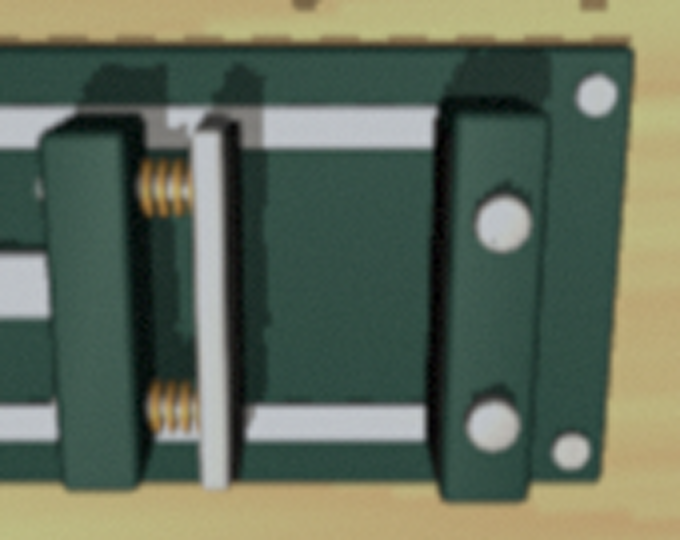

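Run:
```python
from h import *
def L(f): d=np.load(f); return d["K"],d["p"],d["r"]
wb,wv=L("wb.npz"),L("wv.npz")
def cc(U,x0,y0,k): return [(U[0]+.5)/k-.5+x0,(U[1]+.5)/k-.5+y0]
def show(n,pts,z,c): 
    P=np.array([ray("wrist",p,z,c)[:2] for p in pts]); print(n,P.round(1).tolist(),'mean',P.mean(0).round(1))
    for i in range(len(P)): v=P[(i+1)%len(P)]-P[i]; print('   len',np.linalg.norm(v).round(1),'ang',np.degrees(np.arctan2(v[1],v[0])).round(1))
show("book",[cc(u,220,80,3.5) for u in [(80,52),(185,52),(174,538),(80,538)]],105,wb)
A=lambda u:cc(u,40,35,4); B=lambda u:cc(u,180,90,4)
show("bed",[A((63,268)),B((632,47)),B((601,480)),A((146,700))],12,wv)
show("pad",[B((226,128)),B((229,488))],66,wv)
show("pad rubber",[B((238,128)),B((238,488))],66,wv)
show("jaw",[B((455,112)),B((445,495))],64,wv)
show("handle",[A((72,86))],120,wv); show("hub60",[A((208,545))],68,wv);
```

```text
book [[379.3, 402.1], [388.3, 429.7], [529.0, 382.1], [519.7, 353.7]] mean [454.1 391.9]
   len 29.0 ang 71.8
   len 148.5 ang -18.7
   len 30.0 ang -108.2
   len 148.5 ang 161.0
bed [[488.3, -168.5], [505.4, 186.0], [652.2, 180.0], [634.7, -176.4]] mean [570.1   5.3]
   len 354.9 ang 87.2
   len 146.9 ang -2.3
   len 356.9 ang -92.8
   len 146.6 ang 176.9
pad [[518.1, 60.5], [626.4, 53.9]] mean [572.2  57.2]
   len 108.5 ang -3.5
   len 108.5 ang 176.5
pad rubber [[518.3, 63.9], [626.5, 56.7]] mean [572.4  60.3]
   len 108.5 ang -3.8
   len 108.5 ang 176.2
jaw [[517.1, 124.5], [632.8, 120.1]] mean [574.9 122.3]
   len 115.8 ang -2.2
   len 115.8 ang 177.8
handle [[447.2, -90.0]] mean [447.2 -90. ]
   len 0.0 ang 0.0
hub60 [[566.0, -111.4]] mean [ 566.  -111.4]
   len 0.0 ang 0.0
```

Run:
```python
from h import *
yb=np.pi-np.radians(18.5)
bot.grip(1.0)
bot.move_ptp([453.7,392.2,150],[np.pi,0,yb])
print(bot.movel([453.7,392.2,66],max_speed=120,threshold=8))
bot.grip(0.0,effort=45)
s=bot.get_state(); print(s["t"],s["tcp_pos"],s["opening"],s["contact_force"])
bot.movel([453.7,392.2,90],max_speed=80)
s=bot.get_state(); print(s["t"],s["tcp_pos"],s["opening"],s["contact_force"],s["wrist_torque"])
bot.movel([453.7,392.2,200],max_speed=200)
cv2.imwrite("pics/g_side.png",imaging.capture("side"));cv2.imwrite("pics/g_w.png",imaging.capture("wrist"))
s=bot.get_state(); print(s["t"],s["opening"],s["contact_force"],s["wrist_torque"])
crop("pics/g_side.png","pics/g_side1.png",200,130,400,330,4)
```

```text
False
5.725 [453.9522059  392.35849884  66.5606472 ] 0.34266732797802135 [-0.61223763 -0.33113612  4.04053225]
6.175 [453.80943558 392.28721938  90.10768679] 0.34071943568706486 [ 0.348943   -0.13281197 -3.05057674] [-0.00959626 -0.00350559 -0.03224403]
6.975 0.3387143042578712 [ 0.01909866  0.35122644 -2.74410778] [ 0.00491424  0.05577056 -0.04361981]
```

View pics/g_side.png

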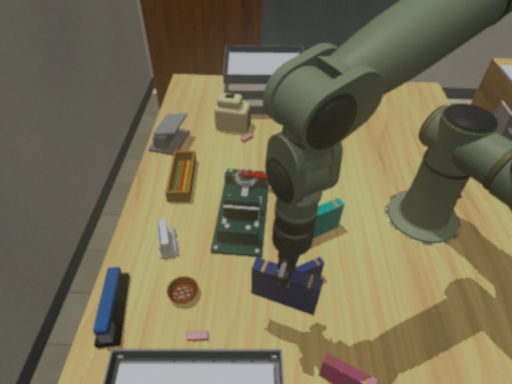

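View pics/g_w.png

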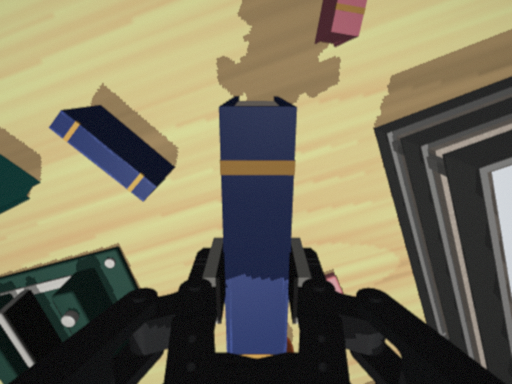

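Run:
```python
from h import *
yv=np.pi-.049; o=[np.pi,0,yv]
bot.move_ptp([573.2,83.7,200],o)
bot.movel([573.2,83.7,105],max_speed=120)
c=cam("wrist"); cv2.imwrite("pics/p_w.png",imaging.capture("wrist")); cv2.imwrite("pics/p_t.png",imaging.capture("top"));cv2.imwrite("pics/p_s.png",imaging.capture("side"))
s=bot.get_state(); print(s["t"],s["tcp_pos"],s["opening"],s["contact_force"])
crop("pics/p_t.png","pics/p_t1.png",200,140,330,240,5);crop("pics/p_s.png","pics/p_s1.png",190,130,320,270,4)
```

```text
9.3167 [573.95597642  83.76233611 106.00482006] 0.3384007788183735 [ 0.17532933 -0.84618467 -2.27903324]
```

View pics/p_w.png

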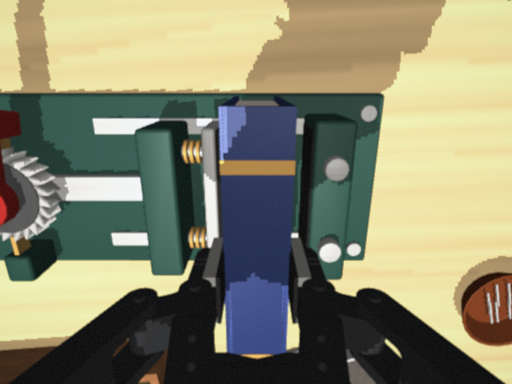

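View pics/p_s1.png

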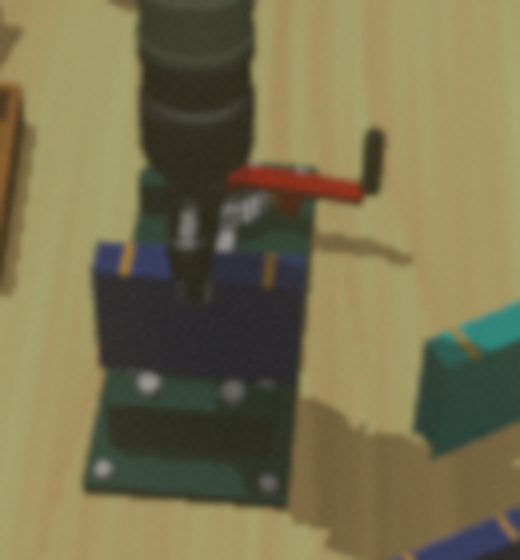

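Run:
```python
from h import *
def st(): s=bot.get_state(); print(round(s["t"],2),s["tcp_pos"].round(1),round(s["opening"],3),s["contact_force"].round(2)); return s
bot.movel([573.2,83.9,84],max_speed=50); st()
r=bot.movel([573.2,83.9,74],max_speed=10,threshold=3); print(r); s=st()
bot.grip(0.55); st()
p=s["tcp_pos"]
bot.movel([573.2,83.9,150],max_speed=120); st()
```

```text
9.88 [572.9  83.9  83.6] 0.34 [-0.64  0.07 -2.7 ]
True
10.51 [573.2  83.9  78.6] 0.342 [-0.85 -0.9   5.24]
10.82 [571.7  83.8  77. ] 0.547 [-0.14 -0.98 -0.55]
11.58 [572.7  83.9 149.4] 0.549 [ 0.27  0.34 -0.67]
```

```bash
cat >> h.py <<'E'
A=np.array([563.7,-110.1]); Z=75; RR=120
def hpose(th,r=RR):
    phi=np.pi-.049+th; return np.r_[A+r*np.array([np.cos(phi),np.sin(phi)]),Z],[np.pi,0,phi]
def swing(t0,t1,n,v=100,thr=None):
    """from t0 to t1 in n chords; prints tang force (lever resisting growth = positive) at ends"""
    for th in np.linspace(t0,t1,n+1)[1:]:
        p,o=hpose(th); hit=bot.movel(p,o,max_speed=v,threshold=thr); s=bot.get_state()
        phi=o[2]; tan=np.array([-np.sin(phi),np.cos(phi)]); rad=np.array([np.cos(phi),np.sin(phi)])
        d=s["tcp_pos"][:2]-A; tha=(np.arctan2(d[1],d[0])-(np.pi-.049)+np.pi)%(2*np.pi)-np.pi
        f=s["contact_force"]; print(f"t{s['t']:.2f} cmd{th:+.3f} act{tha:+.3f} r{np.hypot(*d):.1f} Ft{-f[:2]@tan:+.2f} Fr{f[:2]@rad:+.2f} Fz{f[2]:+.2f}",hit)
        if hit: break
    return tha
E
python3 - <<'E'
from h import *
cv2.imwrite("pics/q_w.png",imaging.capture("wrist"))
p,o=hpose(-.107)
bot.move_ptp([p[0],p[1],150],o)
cv2.imwrite("pics/q_t.png",imaging.capture("top")); c=cam("wrist"); cv2.imwrite("pics/q_w2.png",imaging.capture("wrist"))
print(proj("wrist",[[p[0],p[1],120]],c), bot.get_state()["tcp_pos"],bot.get_state()["t"])
E
```

```text
[[255.43072374 211.43852273]] [446.28279053 -90.79841552 150.04094996] 12.6083
```

View pics/q_w.png

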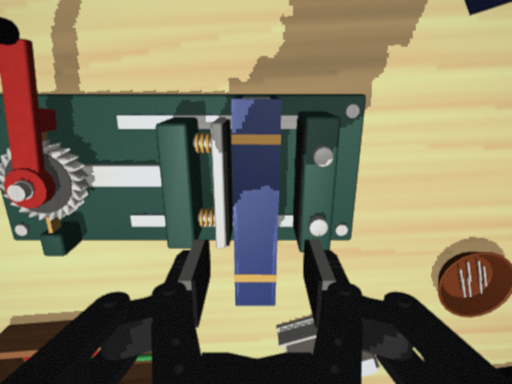

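View pics/q_w2.png

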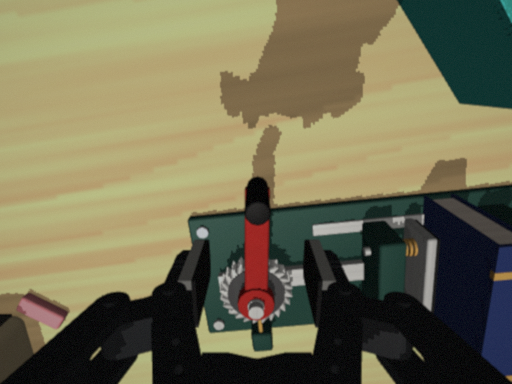

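Run:
```python
from h import *
p,o=hpose(-.107)
print(bot.movel(p,o,max_speed=120,threshold=6)); print(bot.get_state()["contact_force"])
bot.grip(0.31); print(bot.get_state()["opening"],bot.get_state()["contact_force"])
swing(-.107,-.55,2)
swing(-.55,-.72,1,v=60,thr=8)
```

```text
False
[ 0.56796657 -0.54894439  0.21346568]
0.31043641325139804 [0.14107466 0.13459729 0.03711511]
t14.13 cmd-0.329 act-0.328 r119.9 Ft-0.28 Fr+0.43 Fz-0.69 False
t14.55 cmd-0.550 act-0.546 r119.9 Ft-0.94 Fr-0.65 Fz+0.32 False
t14.93 cmd-0.720 act-0.689 r120.1 Ft-2.77 Fr-0.66 Fz+1.79 True
```

Run:
```python
from h import *
swing(-.68,.66,6,v=110)
swing(.66,-.60,3,v=150)
swing(-.60,-.72,1,v=80,thr=8)
cv2.imwrite("pics/s1_w.png",imaging.capture("wrist")); cv2.imwrite("pics/s1_t.png",imaging.capture("top"))
```

```text
t15.34 cmd-0.457 act-0.454 r119.9 Ft+0.48 Fr+0.06 Fz-0.32 False
t15.73 cmd-0.233 act-0.236 r119.7 Ft-0.32 Fr+0.71 Fz-0.55 False
t16.12 cmd-0.010 act-0.014 r119.8 Ft-0.52 Fr+0.65 Fz-0.46 False
t16.52 cmd+0.213 act+0.207 r119.8 Ft+0.23 Fr-0.69 Fz+0.66 False
t16.91 cmd+0.437 act+0.429 r119.9 Ft-0.28 Fr+0.52 Fz+0.31 False
t17.30 cmd+0.660 act+0.652 r119.8 Ft-0.02 Fr-0.38 Fz-0.10 False
t17.87 cmd+0.240 act+0.236 r119.9 Ft+1.00 Fr-0.51 Fz-0.08 False
t18.43 cmd-0.180 act-0.177 r119.5 Ft-0.07 Fr-0.57 Fz+0.79 False
t19.01 cmd-0.600 act-0.596 r119.7 Ft+0.63 Fr+0.08 Fz-0.35 False
t19.26 cmd-0.720 act-0.689 r120.0 Ft-3.26 Fr-0.88 Fz+2.01 True
```

View pics/s1_w.png

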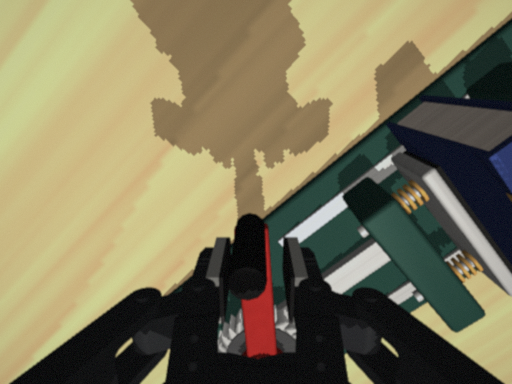

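Run:
```python
from h import *
swing(-.68,.665,5,v=120,thr=8)
swing(.665,-.60,3,v=160)
swing(-.60,-.72,1,v=80,thr=8)
cv2.imwrite("pics/s2_w.png",imaging.capture("wrist")); t=imaging.capture("top"); cv2.imwrite("pics/s2_t.png",t)
crop(t,"pics/s2_t1.png",205,150,330,240,6)
```

```text
t19.59 cmd-0.411 act-0.596 r119.6 Ft+0.37 Fr+0.31 Fz+0.12 True
t20.59 cmd+0.243 act+0.239 r119.6 Ft-0.02 Fr+0.53 Fz-0.65 False
t21.17 cmd-0.178 act-0.182 r119.9 Ft-0.08 Fr-0.02 Fz-0.38 False
t21.74 cmd-0.600 act-0.597 r119.8 Ft-0.27 Fr+0.35 Fz+0.05 False
t21.99 cmd-0.720 act-0.689 r120.1 Ft-3.41 Fr-1.33 Fz+3.08 True
```

View pics/s2_w.png

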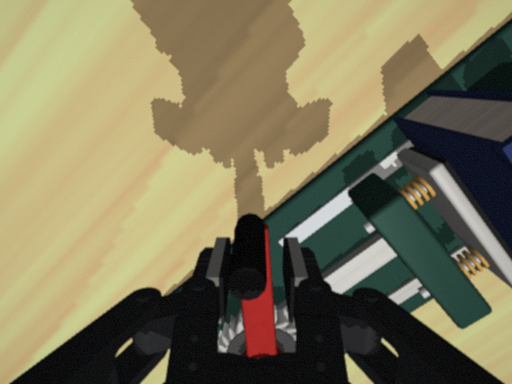

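View pics/s2_t1.png

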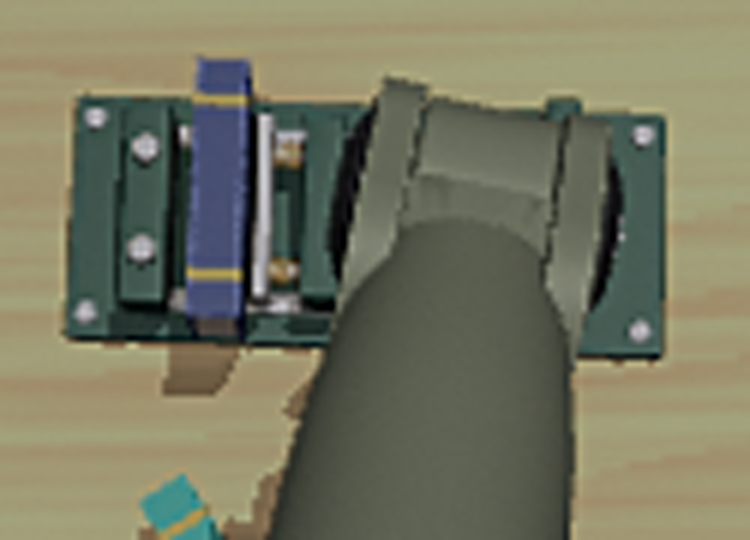

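Run:
```python
from h import *
ims=[cv2.resize(cv2.imread(f"pics/{n}.png")[160:215,210:275],None,fx=6,fy=6,interpolation=cv2.INTER_CUBIC) for n in("q_t","s1_t","s2_t")]
a=np.hstack(ims[:2]); cv2.imwrite("pics/cmp.png",np.vstack([a[:270],np.hstack([ims[2],np.zeros_like(ims[2])])[:270]]))
```

```text
(no output)
```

View pics/cmp.png

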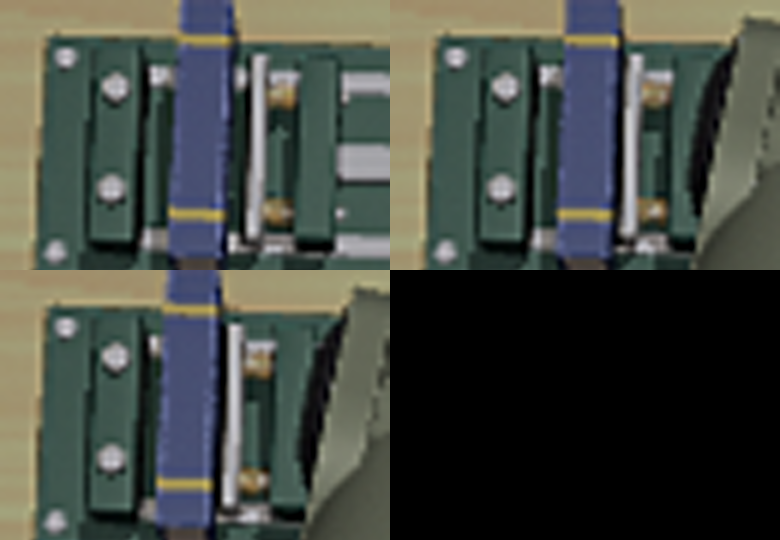

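Run:
```python
from h import *
swing(-.68,.665,5,v=120)
swing(.665,-.60,4,v=160)
swing(-.60,-.72,1,v=80,thr=8)
t=imaging.capture("top"); cv2.imwrite("pics/s3_t.png",t)
crop(t,"pics/s3_t1.png",205,150,330,240,6)
```

```text
t22.55 cmd-0.411 act-0.412 r119.9 Ft+0.32 Fr-0.62 Fz+0.55 False
t22.98 cmd-0.142 act-0.146 r119.7 Ft-0.27 Fr+0.22 Fz-0.77 False
t23.39 cmd+0.127 act+0.122 r119.7 Ft+0.06 Fr-0.10 Fz+0.21 False
t23.81 cmd+0.396 act+0.389 r119.8 Ft+0.28 Fr+0.86 Fz-0.03 False
t24.23 cmd+0.665 act+0.656 r119.7 Ft+0.14 Fr-0.51 Fz-0.01 False
t24.69 cmd+0.349 act+0.343 r119.9 Ft-0.35 Fr-0.31 Fz-0.02 False
t25.16 cmd+0.032 act+0.036 r119.5 Ft-0.49 Fr+0.08 Fz+0.32 False
t25.62 cmd-0.284 act-0.279 r119.4 Ft-0.09 Fr+0.20 Fz+0.40 False
t26.09 cmd-0.600 act-0.595 r119.6 Ft-0.27 Fr-0.42 Fz-0.15 False
t26.34 cmd-0.720 act-0.689 r120.0 Ft-3.56 Fr-1.66 Fz+2.67 True
```

View pics/s3_t1.png

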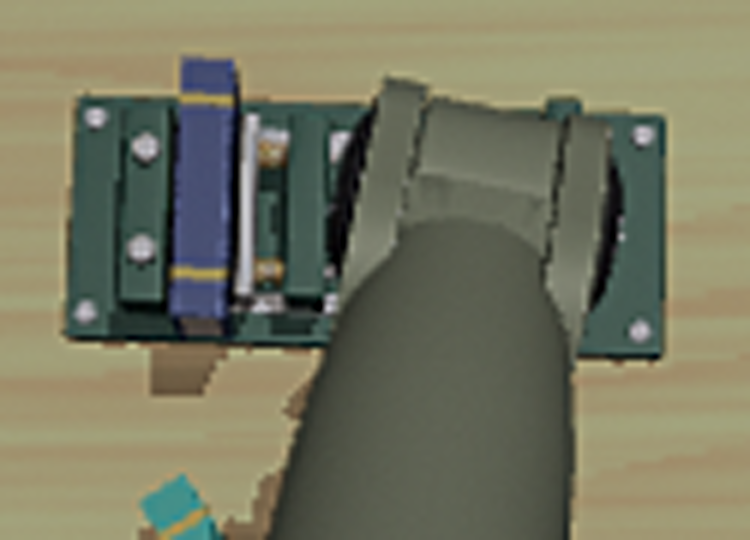

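```bash
cat >> h.py <<'E'
def meas(n=4,dt=.03):
    F=[]
    for _ in range(n):
        s=bot.get_state(); d=s["tcp_pos"][:2]-A; phi=np.arctan2(d[1],d[0]); F.append(s["contact_force"][:2]@[np.sin(phi),-np.cos(phi)]); bot.dwell(dt)
    print("   mean Ft",np.mean(F).round(2))
E
python3 - <<'E'
from h import *
swing(-.68,.0,3,v=120); 
for a,b in ((0,.2),(.2,.4),(.4,.55),(.55,.665)):
    swing(a,b,1,v=80); meas()
c=cam("wrist"); cv2.imwrite("pics/s4_w.png",imaging.capture("wrist"))
E
```

```text
t26.81 cmd-0.453 act-0.451 r119.9 Ft-0.11 Fr-0.94 Fz+0.03 False
t27.18 cmd-0.227 act-0.230 r119.7 Ft+0.49 Fr-0.27 Fz-0.42 False
t27.56 cmd+0.000 act-0.005 r119.7 Ft+0.25 Fr+1.44 Fz+0.19 False
t28.01 cmd+0.200 act+0.194 r119.8 Ft+0.64 Fr+0.20 Fz+0.09 False
   mean Ft 0.56
t28.59 cmd+0.400 act+0.397 r119.9 Ft+0.52 Fr-0.43 Fz+1.07 False
   mean Ft 0.51
t29.10 cmd+0.550 act+0.546 r120.0 Ft+1.70 Fr+0.70 Fz-0.03 False
   mean Ft 1.06
t29.56 cmd+0.665 act+0.659 r120.1 Ft+1.97 Fr+0.45 Fz+1.43 False
   mean Ft 2.23
```

View pics/s4_w.png

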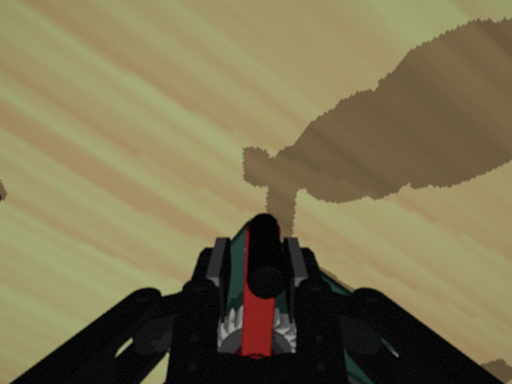

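Run:
```python
from h import *
swing(.665,-.60,4,v=160)
swing(-.60,-.72,1,v=80,thr=8)
t=imaging.capture("top"); cv2.imwrite("pics/s4_t.png",t); crop(t,"pics/s4_t1.png",205,150,330,240,6)
swing(-.68,-.58,1,v=80); meas()
for a,b in ((-.58,-.48),(-.48,-.38),(-.38,-.28),(-.28,-.18)):
    swing(a,b,1,v=80); meas()
```

```text
t30.21 cmd+0.349 act+0.355 r119.4 Ft+1.13 Fr+0.98 Fz-0.48 False
t30.68 cmd+0.032 act+0.039 r119.2 Ft+0.26 Fr+0.17 Fz-0.63 False
t31.14 cmd-0.284 act-0.279 r119.3 Ft+0.25 Fr+1.16 Fz-0.41 False
t31.61 cmd-0.600 act-0.595 r119.5 Ft-0.95 Fr+0.15 Fz-0.50 False
t31.86 cmd-0.720 act-0.689 r120.0 Ft-3.51 Fr-1.08 Fz+2.13 True
t32.24 cmd-0.580 act-0.578 r119.9 Ft-0.18 Fr-0.39 Fz+0.27 False
   mean Ft 0.16
t32.67 cmd-0.480 act-0.485 r119.8 Ft+1.69 Fr-0.12 Fz-0.36 False
   mean Ft 1.54
t33.11 cmd-0.380 act-0.384 r119.7 Ft+2.22 Fr-1.26 Fz-0.64 False
   mean Ft 2.43
t33.54 cmd-0.280 act-0.282 r119.7 Ft+2.73 Fr-1.65 Fz-1.58 False
   mean Ft 2.46
t33.98 cmd-0.180 act-0.184 r119.8 Ft+4.06 Fr-2.50 Fz-0.55 False
   mean Ft 3.8
```

View pics/s4_t1.png

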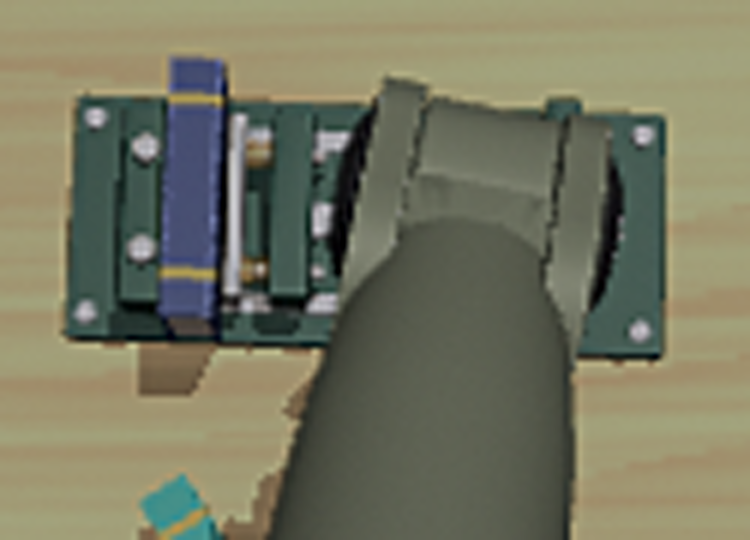

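Run:
```python
from h import *
for a,b in ((-.18,-.06),(-.06,.06),(.06,.16),(.16,.24),(.24,.29)):
    swing(a,b,1,v=70); meas(3)
```

```text
t34.47 cmd-0.060 act-0.065 r119.8 Ft+4.35 Fr-3.71 Fz+0.30 False
   mean Ft 4.49
t34.92 cmd+0.060 act+0.054 r120.1 Ft+4.12 Fr-2.50 Fz-0.01 False
   mean Ft 3.5
t35.35 cmd+0.160 act+0.147 r120.2 Ft+5.91 Fr-3.32 Fz+1.40 False
   mean Ft 5.92
t35.73 cmd+0.240 act+0.223 r120.3 Ft+6.04 Fr-3.82 Fz+1.94 False
   mean Ft 6.5
t36.08 cmd+0.290 act+0.271 r120.5 Ft+6.06 Fr-4.01 Fz+3.29 False
   mean Ft 6.61
```

Run:
```python
from h import *
for a,b in ((.29,.35),(.35,.42),(.42,.48)):
    swing(a,b,1,v=60); meas(3)
```

```text
t36.45 cmd+0.350 act+0.330 r120.7 Ft+6.03 Fr-2.77 Fz+3.06 False
   mean Ft 6.43
t36.84 cmd+0.420 act+0.393 r120.7 Ft+7.43 Fr-2.92 Fz+5.07 False
   mean Ft 7.76
t37.21 cmd+0.480 act+0.449 r120.9 Ft+8.08 Fr-2.62 Fz+5.44 False
   mean Ft 8.38
```

Run:
```python
from h import *
swing(.449,-.60,4,v=150)
swing(-.60,-.72,1,v=80,thr=8)
swing(-.68,-.58,1,v=80); meas(3)
swing(-.58,-.52,1,v=60); meas(3)
swing(-.52,-.47,1,v=60); meas(3)
```

```text
t37.75 cmd+0.187 act+0.188 r120.5 Ft+0.37 Fr+0.52 Fz-0.31 False
t38.16 cmd-0.075 act-0.069 r119.6 Ft+0.67 Fr+0.22 Fz+0.27 False
t38.58 cmd-0.338 act-0.332 r119.5 Ft+0.06 Fr+0.64 Fz+0.54 False
t38.99 cmd-0.600 act-0.594 r119.6 Ft-0.14 Fr-0.61 Fz+0.71 False
t39.24 cmd-0.720 act-0.689 r120.0 Ft-3.61 Fr-0.84 Fz+2.93 True
t39.58 cmd-0.580 act-0.576 r119.9 Ft+0.29 Fr-0.24 Fz-0.32 False
   mean Ft 0.44
t39.94 cmd-0.520 act-0.523 r119.9 Ft+0.71 Fr-0.07 Fz-0.17 False
   mean Ft 0.18
t40.29 cmd-0.470 act-0.480 r119.7 Ft+5.15 Fr-1.11 Fz-2.01 False
   mean Ft 5.17
```

Run:
```python
from h import *
swing(-.47,-.43,1,v=60); meas(4)
swing(-.43,-.38,1,v=60); meas(6)
```

```text
t40.64 cmd-0.430 act-0.446 r119.6 Ft+7.37 Fr-1.52 Fz-1.88 False
   mean Ft 7.61
t41.02 cmd-0.380 act-0.397 r119.6 Ft+7.89 Fr-1.16 Fz-2.49 False
   mean Ft 8.15
```

Run:
```python
from h import *
swing(-.397,-.60,1,v=100)
swing(-.60,-.73,1,v=60,thr=9)
p,o=hpose(-.652); bot.movel(p,o,max_speed=60)
bot.grip(.45)
s=bot.get_state(); print(s["t"],s["contact_force"])
p[2]=160; print(bot.movel(p,o,max_speed=120))
bot.movel([400,-60,240],o,max_speed=200)
bot.move_ptp([350,60,300],[np.pi,0,np.pi-.05])
for n in("top","side","wrist"): cv2.imwrite(f"pics/e_{n}.png",imaging.capture(n))
s=bot.get_state(); print(s["t"],s["contact_force"])
crop("pics/e_top.png","pics/e_top1.png",205,140,330,240,6)
crop("pics/e_side.png","pics/e_side1.png",190,150,320,280,5)
```

```text
t41.64 cmd-0.600 act-0.597 r120.3 Ft+0.14 Fr-0.39 Fz+0.18 False
t41.93 cmd-0.730 act-0.689 r120.4 Ft-2.62 Fr-0.78 Fz+3.08 True
42.4583 [-0.03137912 -0.57551371  0.56708931]
False
44.8 [ 0.00883469  0.41892815 -0.02446681]
```

View pics/e_top1.png

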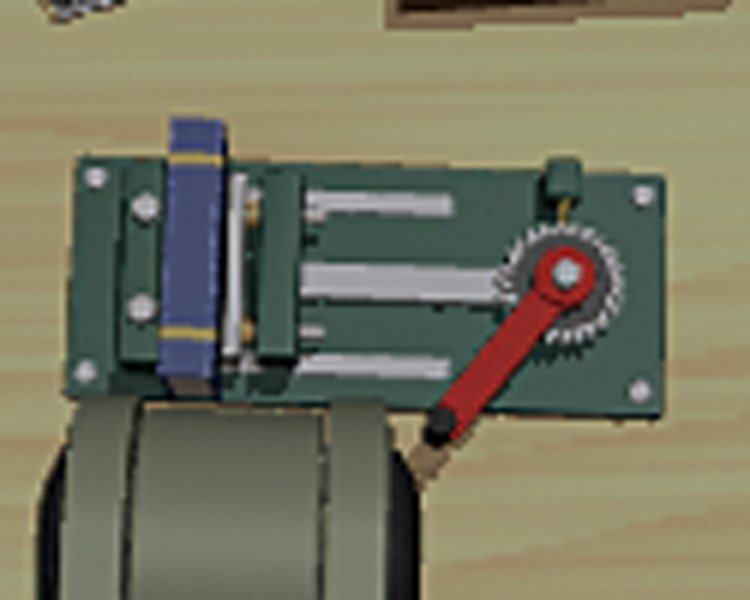

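View pics/e_side.png

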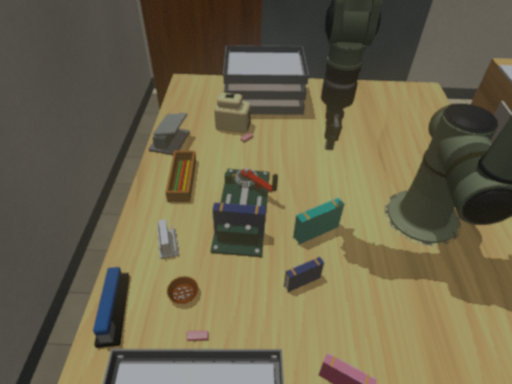

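View pics/e_wrist.png

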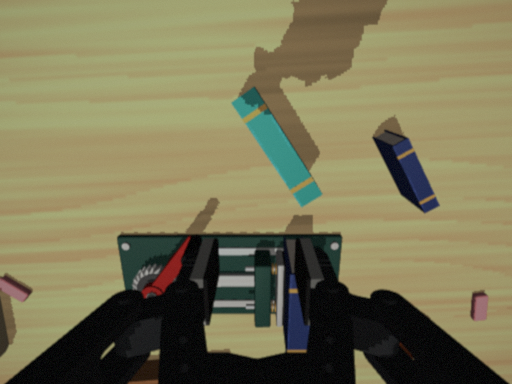

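Run:
```python
from h import *
q=ray("top",[(440.5)/6-.5+205,(425.5)/6-.5+140],120)
h,_=hpose(-.65); print(q,h, proj("top",[[h[0],h[1],120]]))
d=q[:2]-A; print("theta",(np.arctan2(d[1],d[0])-np.pi+.049))
bot.sign_off()
```

```text
[467.92269406 -33.77664364 120.        ] [471.84167731 -32.88569723  75.        ] [[277.62096201 209.25005786]]
theta -0.6238377564060341
the job is handed in; nothing more can be done
```

The large navy register now stands spine up in the vice, clamped between the jaws. The lever is back at the book-side stop and the gripper is clear. I handed in at about 45 s of the 72 s allowed.

- **Book:** I lowered it until it touched the bed. The tool height at contact was within about 1 mm of the height expected with the book on the bed. It stayed upright while the jaw pushed it across to the other jaw.
- **Squeeze:** The last drive swing took about 8 N, and I stopped there. A brief re-check swing also read 7.6 to 8.2 N. My estimate is 80 to 95 N, from the handle force, the notch count and how far the jaw's springs had compressed. This is inferred, not measured directly.
- **Lever:** Both fingers pushed the handle on to the hard stop, where the tool's position put the lever at about -0.65 rad. A rough pixel reading from the top camera gave -0.62, which is within the calibration error.
- **Other items:** The final side view shows the desk items standing where they were at the start. The force on the tool was about zero after I let go.

One thing went wrong: on the second stroke the force threshold tripped early. The next move then took one long straight chord instead of the arc. The handle stayed between the fingers, the recorded forces were small, and that stroke only closed fewer notches than planned.

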